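# Find the blind catch of the secret drawer by feel and open it

### The job

The drawer of the tool chest is held by a secret catch: feel along the black strip in its lid with light pressure until the fingertips sink into the hidden recess, then press the catch there until the drawer springs out. Then draw the drawer out fully to its stop, so that the spare iron inside can be reached, and let go. Until it has sprung out, never load the chest with more than 30 N, and leave the other tools where they lie.

Things in the scene. Friction and masses are not known exactly. Their poses are not given: they have to be found in the camera images.
- chest: Flat pale wooden tool chest, fixed to the bench, 160 (x) x 360 (y) x 78 mm (z), with a dark drawer front and brass corners. Origin: centre of its underside; +x from drawer front to back, +y along its length, to the left seen from the drawer front, +z up. A near-black strip is let into its lid; behind it, x = 30 to 40 mm, stands a dark guide edge, top at 86 mm.
- strip_mid (a point): Middle of the visible black strip, on its surface (chest x = 0, y = 0, z = 77.5 mm; the strip measures 40 mm in x, 156 mm in y). One full-width piece of it, 60 mm long, is a sprung cover that looks just like the rest; its centre lies anywhere between y = -45 and +45 mm and is not measured. Elsewhere the strip gives at most 2 mm (2 N to start, 6 N to its firm stop).
- strip_left (a point): +y end of the black strip, on its surface. Feel of the cover: a fingertip wholly over it (else the rest of the strip bears it) starts to sink at 1.5 N and sinks 7 mm, to the catch, by about 2.5 N; the strip's two inner ends wall the recess (pushed sideways with over 18 N the strip and recess creep along). Bring the fingertips to its middle before pressing, since thick fingers touch those ends.
- strip_right (a point): -y end of the black strip, on its surface. Feel of the catch: below 7 mm the cover bears on it; it yields at about 6 N, trips about 3 to 4 mm deeper at about 10 N, and stops firmly 14 mm below the strip's surface. When tripped a spring drives the drawer out; the cover rises again when let go.
- drawer (a joint): How far the drawer is out, m: 0 shut and latched, about 0.03 after the spring has pushed it out, 0.085 at its outer stop. It moves along the chest's -x, with about 1 N of friction (3 N at 0.05 m/s), and stays where it is left.
- knob (a point): Centre of the head of the drawer's brass knob, where it is pinched: head 26 mm across, 17 mm long along x, 45 mm above the bench, 28 mm out from the drawer front on a 12 mm neck; moves with the drawer; axes as the chest's.
- iron_shave: Bystander: black cast spokeshave, 40x250x39 mm. Origin: centre of its underside.
- bench_dog: Bystander: black iron bench dog, 32x144x30 mm. Origin: centre of its underside.
- brass_plane: Bystander: brass-bodied plane with a red-brown knob, 59x194x111 mm. Origin: centre of its underside.
- arch_plane: Bystander: pale beech plane with an arched grip, 63x194x114 mm. Origin: centre of its underside.
- block_plane: Bystander: small steel block plane, 49x161x55 mm. Origin: centre of its underside.

How it is judged (in metres and radians):
On the way:
1. the catch has been tripped and the drawer has sprung out (value of joint drawer above 0.015 m), for 0.05 s.
At the end, for the whole second after the job is handed in: The drawer stands at least 78 mm out (stop at 85 mm), at rest (value of joint drawer above 0.078 m and velocity of joint drawer between -0.01 and 0.01 m/s); the robot touches nothing.
It fails at once if the robot loads the chest with more than 30 N while its drawer is still shut (value of joint drawer below 0.015 m and contact force between any of the fingers, the arm and chest above 30 N).
It fails at once if another tool is moved by more than 30 mm (distance of any of iron_shave, bench_dog, brass_plane, arch_plane, block_plane from where it was at the start of the episode above 0.03 m).
It also fails if it takes over 72 s, if anything falls off the work surface, if the arm or the gripper's body presses on something with over 40 N, if the wrist force passes 120 N, or if a joint passes its speed limit or range.

### The arm

A 6-joint arm with a two-finger parallel gripper is mounted at the origin on a cart in front of the work surface, level with it; the furniture and walls round the work are solid. World frame = base frame: x ahead of the robot, y to its left, z up, the work surface at z = 0. Lengths are in mm, angles in rad, forces in N, time in s.
With the tool pointing down it reaches from about 375 to 900 mm from the base axis. Payload 3.1 kg.
Tool frame: the origin (TCP) lies between the finger pads; the fingertips stand 17 mm ahead of it and the grasp point (between the pads) lies 2 mm behind it; z points along the fingers, x is the direction in which the jaws open and shut, and the axes are right-handed (so a half turn about z gives the same grasp; the last joint's range is limited). The gripper opens to 87 mm and grips with 3 to 60 N. Pads are 19 mm wide; open, the fingers measure 117 mm over their backs; the gripper's body (75 mm by 190 mm) begins 51 mm behind the grasp point.
Start: joints at [-1.315, 0.527, 1.433, -0, 1.181, -0.178], TCP at [263.287, -566.813, 239.548] pointing down, gripper open.
Joint ranges: [-3.08, 3.08], [-0.75, 2.2], [0.22, 2.44], [-1.43, 4.57], [0, 2.65], [-2.85, 2.85]. Speed limits (rad/s): [2.79, 2.79, 3.14, 3.14, 3.14, 3.14].

### API

Orientations are given as a unit quaternion [x, y, z, w].
In Python, from workcell import ctrl, camera, job, read_time, read_joint_pos, read_qd, read_joint_efforts, read_eef_pos, read_tool_rot, read_wrist_force, read_ft_torque, read_finger_gap gives the robot as it stands. The module is installed in compiled form; this text tells all that it offers. Calls block until the motion is done:
- ctrl.move_ptp(position, orientation): joint-space move of the TCP to a pose.
- ctrl.move_straight(position, ori=None, feed=150, until_force=None): straight line of the TCP; ori=None keeps the orientation; feed is the mean speed in mm/s. With until_force (N) it stops when the force on the tool has changed by that much, and returns True; else False.
- ctrl.movej(angles): joint-space move.
- ctrl.open_gripper() and ctrl.grasp(strength=None): open the fingers fully, or close them until they stop; strength is the grip in N (None keeps the last).
- ctrl.dwell(seconds).
- ctrl.ik(position, orientation): joint angles nearest the present ones, or None.
- camera(name): name is "scene" or "side" or "wrist"; returns a dict with "image" (480x640x3 uint8, red, green, blue), "vertical_fov" (degrees; the focal length in pixels is half the picture's height over the tangent of half this angle, whatever the lens; pixels are square), "cx", "cy" (the principal point, pixels), "extrinsics" (4x4, takes a point from camera to world coordinates); the wrist camera has in their place "hand_eye" (4x4, takes a point from camera to tool coordinates, whose origin is the TCP and whose axes are the tool frame's). Camera axes: x right, y down, z forward; pixel columns grow to the right and rows downward; lengths in mm; the calibration is good to about 2 mm. A picture is of the moment at which its call begins: read the wrist's pose just before it. There is no depth.
A pose or a line that the arm cannot do raises ctrl.PlanningError and nothing moves.
- job.finish_job(): hands the job in, once; it reports no verdict.
Readings, each from a call of its own:
- read_time(): time.
- read_joint_pos(): joint angles.
- read_qd(): joint speeds.
- read_joint_efforts(): joint torques, N m.
- read_eef_pos(): TCP position.
- read_tool_rot(): TCP orientation.
- read_wrist_force(): force on the tool from outside, world axes, zero at the start.
- read_ft_torque(): the same for the moment, N m.
- read_finger_gap(): opening from 0.0 (shut) to 1.0 (fully open).
Only numpy, scipy, OpenCV 4.12 (cv2) and the standard library are available. Lean on these libraries where they do the work, as an engineer would, in place of code of your own. Each camera call takes 0.05 s, during which the arm holds its last target.

## Working session

There is one attempt and no reset: what is moved stays moved. The work goes in short steps, each a Python script; the robot and the scene stay as the last script left them, time stands still between calls to the robot, and variables do not carry over. Pictures are saved under pics/ and viewed, and the job is handed in when it is done.

```bash
mkdir -p pics; ls; cat > h.py <<'E'
import numpy as np,cv2
from workcell import *
from scipy.spatial.transform import Rotation as R
def cam(n,f=None):
    p=np.array(read_eef_pos());q=np.array(read_tool_rot())
    c=camera(n);im=np.asarray(c["image"])
    if f: cv2.imwrite("pics/"+f+".png",im[:,:,::-1])
    if "hand_eye" in c:
        T=np.eye(4);T[:3,:3]=R.from_quat(q).as_matrix();T[:3,3]=p
        E=T@np.array(c["hand_eye"])
    else: E=np.array(c["extrinsics"])
    fl=240/np.tan(np.radians(c["vertical_fov"])/2)
    return dict(im=im,E=E,f=fl,cx=c["cx"],cy=c["cy"])
def ray(c,u,v):
    d=np.array([(u-c["cx"])/c["f"],(v-c["cy"])/c["f"],1.])
    return c["E"][:3,3],c["E"][:3,:3]@d
def onz(c,u,v,z):
    o,d=ray(c,u,v);return o+d*(z-o[2])/d[2]
def proj(c,P):
    q=np.linalg.inv(c["E"])@np.append(P,1);return c["f"]*q[0]/q[2]+c["cx"],c["f"]*q[1]/q[2]+c["cy"]
def tri(a,pa,b,pb):
    o1,d1=ray(a,*pa);o2,d2=ray(b,*pb);d1/=np.linalg.norm(d1);d2/=np.linalg.norm(d2)
    A=np.stack([d1,-d2],1);s=np.linalg.lstsq(A,o2-o1,rcond=None)[0]
    p,q=o1+s[0]*d1,o2+s[1]*d2
    return (p+q)/2,np.linalg.norm(p-q)
E
python3 - <<'E'
from h import *
for n in("scene","side","wrist"):
    c=cam(n,n+"0");print(n,c["f"],c["cx"],c["cy"],c["E"].round(3).tolist())
print(read_time(),read_eef_pos(),read_tool_rot(),read_wrist_force(),read_finger_gap())
E
```

```text
pics
scene 439.46050687148346 321.55996369827585 241.39411471600167 [[-0.814, -0.301, 0.498, -38.009], [-0.581, 0.455, -0.675, 895.092], [-0.024, -0.838, -0.545, 744.536], [0.0, 0.0, 0.0, 1.0]]
side 598.4109363168617 318.18348045190254 239.56153073885284 [[0.998, 0.019, -0.058, 628.465], [0.058, -0.602, 0.797, -1275.84], [-0.02, -0.798, -0.602, 1105.721], [0.0, 0.0, 0.0, 1.0]]
wrist 382.9404837814441 319.6512042210776 237.36275159400873 [[0.422, -0.871, -0.253, 332.538], [-0.907, -0.406, -0.115, -533.344], [-0.002, 0.278, -0.96, 383.524], [0.0, 0.0, 0.0, 1.0]]
0.15 [ 263.14864214 -566.32276161  238.79428972] [ 8.42980931e-01 -5.37942810e-01 -6.14904223e-04 -5.51566295e-04] [ 0.35865074 -0.08582012 -0.15203146] 0.9996207553175591
```

View pics/scene0.png

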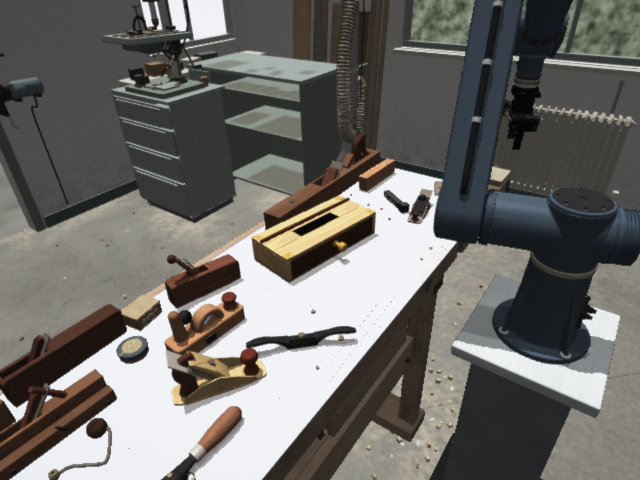

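View pics/side0.png

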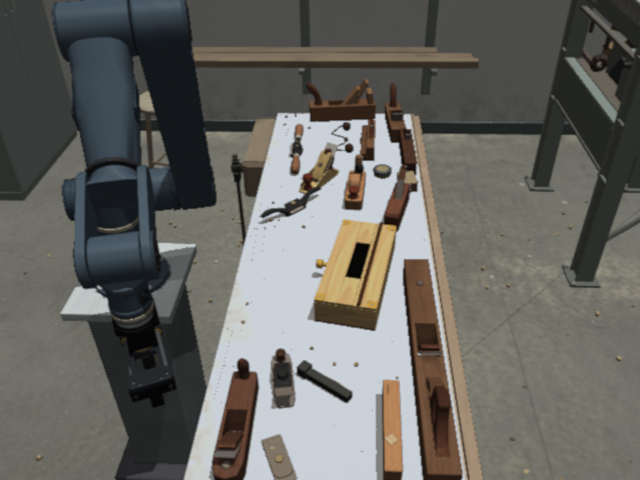

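View pics/wrist0.png

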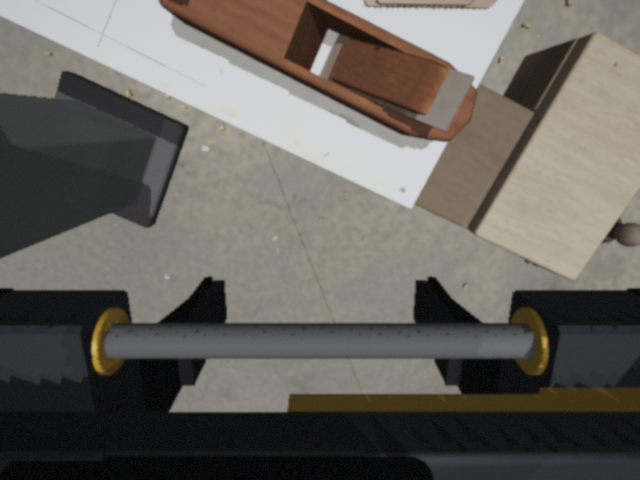

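The side view shows the chest with its strip at about (357,260) and the knob at (320,263). In the scene view the strip is at about (317,223) and the knob at (339,246). I'll get coarse positions from these two views, then take wrist pictures from above.

```bash
python3 - <<'E'
from h import *
s=cam("scene");d=cam("side")
for n,r in(("side",d),("scene",s)):
    x0,y0,x1,y1=(290,200,420,340) if n=="side" else (240,180,390,290)
    cv2.imwrite(f"pics/{n}crop.png",cv2.resize(r["im"][y0:y1,x0:x1,::-1],None,fx=5,fy=5,interpolation=cv2.INTER_CUBIC))
print(tri(s,(317,223),d,(357,260)),tri(s,(339,246),d,(320,263)))
for p in((348,277),(368,243)):print(onz(d,*p,77.5))
E
```

```text
(array([640.6543411 ,  -4.29621603,  77.99102649]), np.float64(0.3426320771141346)) (array([540.80718365,  21.92876795,  45.33178815]), np.float64(6.748595176960493))
[617.57920938 -75.48562768  77.5       ]
[671.38264103  73.87715713  77.5       ]
```

```bash
cat >> h.py <<'E'
def quat(th):
    x=np.array([np.cos(th),np.sin(th),0]);z=np.array([0,0,-1.]);y=np.cross(z,x)
    return R.from_matrix(np.stack([x,y,z],1)).as_quat()
E
python3 - <<'E'
from h import *
import pickle
psi=np.radians(-19.8);ex=np.array([np.cos(psi),np.sin(psi),0]);ey=np.array([-np.sin(psi),np.cos(psi),0])
q=quat(psi+np.pi/2)
base=np.array([640.6,-4.3,0])+40*ex
L=[]
for i,dy in enumerate((-60,60)):
    p=base+dy*ey;p[2]=330
    print(ctrl.ik(p,q))
    ctrl.move_ptp(p,q);ctrl.dwell(.3)
    c=cam("wrist",f"w{i}");L.append(c)
    print(read_time(),read_eef_pos(),read_tool_rot())
pickle.dump(L,open("w.pkl","wb"))
E
```

```text
[-2.80905800e-01  5.01169442e-01  1.21982360e+00 -4.44089210e-16
  1.42059962e+00 -1.50612693e+00]
2.875 [657.84357533 -74.71113524 329.92698995] [ 8.18323796e-01  5.74757480e-01 -5.07751279e-05 -4.91683783e-05]
[-1.04124432e-01  5.60954582e-01  1.11246213e+00 -4.44089210e-16
  1.46817594e+00 -1.32934557e+00]
3.775 [698.47122439  37.44264512 330.17777221] [8.18615621e-01 5.74341762e-01 2.21042102e-05 6.79398548e-05]
```

View pics/w0.png

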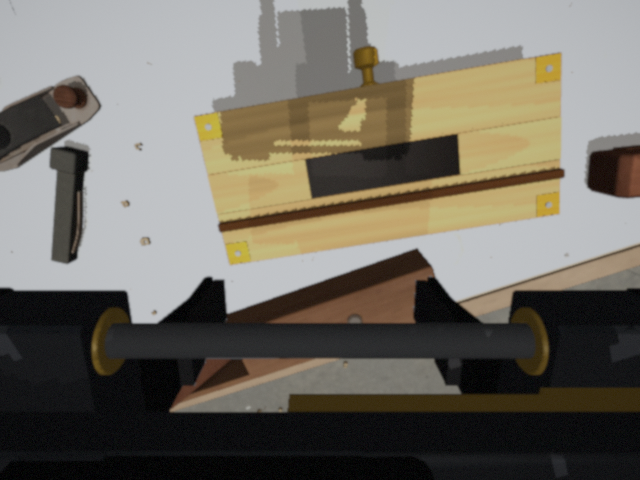

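View pics/w1.png

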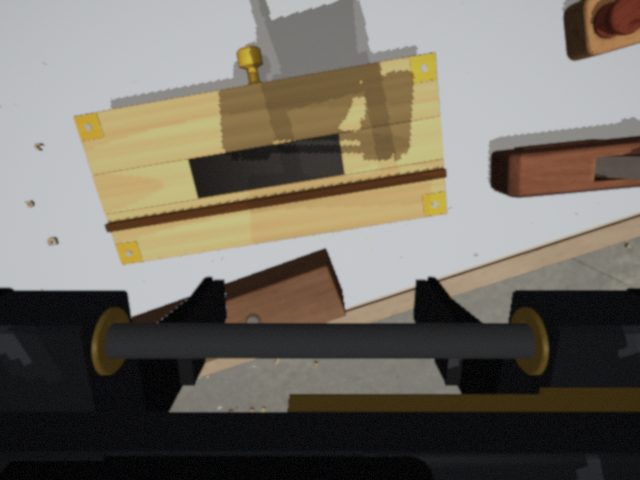

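Both wrist views show the black strip (w0 corners at about (305,158), (459,134), (460,173) and (314,199)), and the knob head at (366,57) in w0 and (249,57) in w1. The chest is turned about 9° more than I assumed, so I'll refine with masks.

```bash
python3 - <<'E'
from h import *
import pickle
L=pickle.load(open("w.pkl","rb"))
S=[];K=[]
for i,(c,bx,kb) in enumerate(zip(L,((290,120,475,205),(178,120,357,205)),((350,40,385,90),(232,40,268,88)))):
    im=c["im"].astype(int);m=((im.max(2)<58)).astype(np.uint8)
    mm=np.zeros_like(m);x0,y0,x1,y1=bx;mm[y0:y1,x0:x1]=m[y0:y1,x0:x1]
    mm=cv2.morphologyEx(mm,cv2.MORPH_OPEN,np.ones((9,9)))
    cn=max(cv2.findContours(mm,0,2)[0],key=cv2.contourArea)
    ap=cv2.approxPolyDP(cn,6,True)[:,0];M=cv2.moments(cn)
    print(ap.tolist(),cv2.contourArea(cn),M["m10"]/M["m00"],M["m01"]/M["m00"])
    S.append((ap,(M["m10"]/M["m00"],M["m01"]/M["m00"])))
    hsv=cv2.cvtColor(c["im"],cv2.COLOR_RGB2HSV)
    b=(hsv[:,:,1]>130).astype(np.uint8);kk=np.zeros_like(b);x0,y0,x1,y1=kb;kk[y0:y1,x0:x1]=b[y0:y1,x0:x1]
    kk=cv2.morphologyEx(kk,cv2.MORPH_OPEN,np.ones((15,15)))
    kc=max(cv2.findContours(kk,0,2)[0],key=cv2.contourArea)
    print("knob",cv2.boundingRect(kc));M=cv2.moments(kc);K.append((M["m10"]/M["m00"],M["m01"]/M["m00"]));print(K[-1])
    v=c["im"][:,:,::-1].copy();cv2.drawContours(v,[cn,kc],-1,(0,0,255),1)
    cv2.imwrite(f"pics/m{i}.png",cv2.resize(v[30:280],None,fx=1.25,fy=1.25))
print("strip c",tri(L[0],S[0][1],L[1],S[1][1]),"knob",tri(L[0],K[0],L[1],K[1]))
for c,(ap,ce) in zip(L,S):
    P=np.array([onz(c,*p,77.5) for p in ap]);print(P.round(1).tolist(),onz(c,*ce,77.5))
E
```

```text
[[456, 136], [356, 151], [362, 163], [353, 172], [311, 176], [312, 192], [457, 173]] 4582.0 393.83053251855085 165.6334570056744
knob (356, 49, 20, 19)
(365.38273453093814, 57.88273453093812)
[[338, 145], [291, 142], [193, 159], [198, 194], [303, 179], [302, 153], [338, 153]] 4402.5 253.87700170357752 167.01071360969146
knob (239, 48, 21, 20)
(249.00318326512047, 57.46839472487493)
strip c (array([6.38249791e+02, 5.09555665e-01, 1.44522009e+02]), np.float64(1.2989447566698609)) knob (array([538.35455486,  19.26375277,  46.17387746]), np.float64(0.2707327778521214))
[[641.2, 77.7, 77.5], [621.1, -21.3, 77.5], [634.6, -19.3, 77.5], [640.1, -30.8, 77.5], [629.3, -72.9, 77.5], [645.3, -77.7, 77.5], [677.4, 69.7, 77.5]] [648.16207174  10.58826345  77.5       ]
[[650.0, 75.7, 77.5], [631.1, 32.1, 77.5], [612.8, -68.0, 77.5], [647.3, -78.4, 77.5], [670.0, 30.4, 77.5], [645.0, 38.7, 77.5], [657.5, 73.1, 77.5]] [641.40332505 -12.70216662  77.5       ]
```

View pics/m0.png

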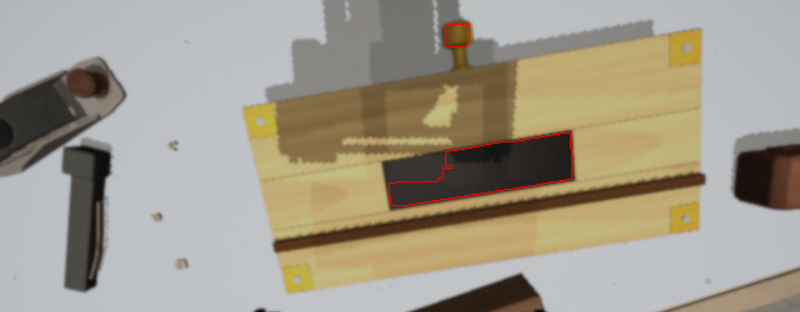

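View pics/m1.png

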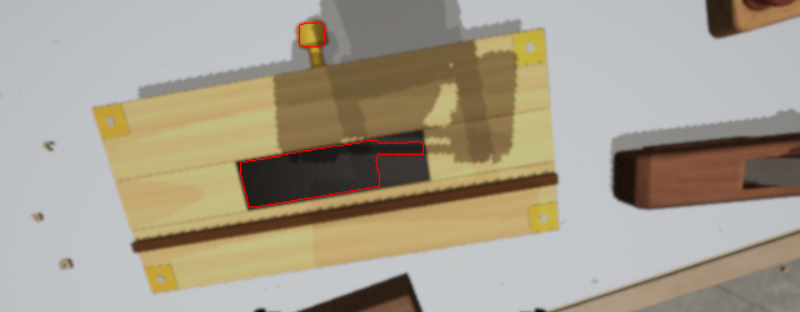

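The fixed darkness threshold cut off lit parts of the strip, so I'll mask on chroma instead (r−b small).

```bash
python3 - <<'E'
from h import *
import pickle
L=pickle.load(open("w.pkl","rb"))
S=[]
for i,(c,bx) in enumerate(zip(L,((290,120,475,205),(178,120,357,205)))):
    im=c["im"].astype(int);m=((im[:,:,0]-im[:,:,2]<18)&(im.max(2)<100)).astype(np.uint8)
    mm=np.zeros_like(m);x0,y0,x1,y1=bx;mm[y0:y1,x0:x1]=m[y0:y1,x0:x1]
    mm=cv2.morphologyEx(mm,cv2.MORPH_CLOSE,np.ones((5,5)));mm=cv2.morphologyEx(mm,cv2.MORPH_OPEN,np.ones((9,9)))
    cn=max(cv2.findContours(mm,0,2)[0],key=cv2.contourArea)
    ap=cv2.approxPolyDP(cv2.convexHull(cn),6,True)[:,0]
    r=cv2.minAreaRect(np.array([onz(c,*p,77.5)[:2] for p in cn[:,0]],np.float32))
    print(ap.tolist(),cv2.contourArea(cn),r)
    S.append(ap[np.argsort(ap[:,0])].astype(float))
    v=c["im"][:,:,::-1].copy();cv2.drawContours(v,[cn],-1,(0,0,255),1)
    cv2.imwrite(f"pics/n{i}.png",cv2.resize(v[100:220,150:500],None,fx=2.2,fy=2.2))
if all(len(s)==4 for s in S):
    P=[]
    for a,b in zip(*S):
        t=tri(L[0],a,L[1],b);print(t);P.append(t[0])
    print(np.mean(P,0))
E
```

```text
[[456, 138], [456, 173], [312, 193], [308, 160]] 5487.5 ((644.6565551757812, -0.5104904174804688), (152.47665405273438, 39.057891845703125), 79.46553039550781)
[[337, 136], [341, 173], [198, 193], [192, 160]] 5479.0 ((644.842041015625, -0.1818389892578125), (152.42282104492188, 39.10116958618164), 79.47559356689453)
(array([613.25394441, -70.35709966,  74.52271275]), np.float64(0.08276628787287114))
(array([646.33134436, -78.0548144 ,  77.23733012]), np.float64(0.09731033103574616))
(array([653.39685948,  66.04372288, 120.77037455]), np.float64(34.038166081754596))
(array([657.22543836,  69.92898672, 100.2078204 ]), np.float64(34.59311437733272))
[642.55189665  -3.10980112  93.18455946]
```

View pics/n0.png

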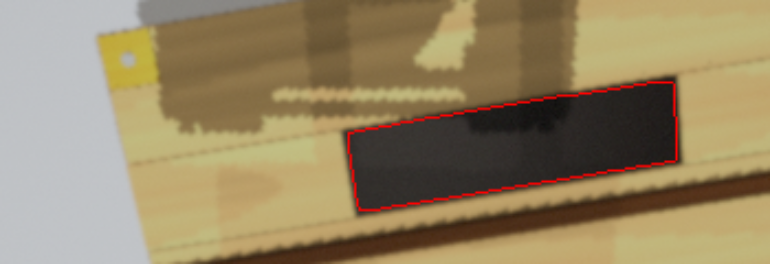

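View pics/n1.png

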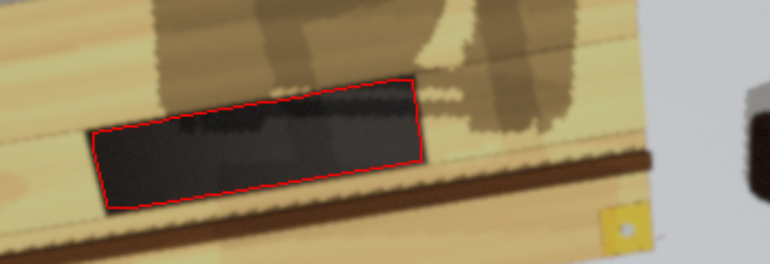

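Strip centre is (644.7, −0.4) and the chest yaw is −10.5°. The measured knob lies at chest (−108, 0, 46), which agrees. Now I'll probe lightly with closed fingers, jaws along chest y.

```bash
cat >> h.py <<'E'
psi=np.radians(79.47-90);C0=np.array([644.75,-0.35,0])
ex=np.array([np.cos(psi),np.sin(psi),0]);ey=np.array([-np.sin(psi),np.cos(psi),0])
Q=quat(psi+np.pi/2)
def W(x,y,z): # chest -> world for fingertips; z tip height
    return C0+x*ex+y*ey+np.array([0,0,z+17.])
def fc():
    f=np.array(read_wrist_force());return np.array([f@ex,f@ey,f[2]])
def pc():
    p=np.array(read_eef_pos())-C0;return np.array([p@ex,p@ey,p[2]-17])
E
python3 - <<'E'
from h import *
ctrl.grasp(20)
ctrl.move_ptp(W(0,0,110),Q)
ctrl.move_straight(W(0,0,84),feed=60)
print(read_time(),read_finger_gap(),pc(),[fc().round(2).tolist() for _ in range(3)])
for y in (0,27,-27,45,-45):
    if y: ctrl.move_straight(W(0,y,84),feed=100)
    ctrl.dwell(.1);f0=fc()
    h=ctrl.move_straight(W(0,y,71),feed=12,until_force=3.5)
    print(y,h,pc().round(2),(fc()-f0).round(2),read_time())
    if pc()[2]<74: break
    ctrl.move_straight(W(0,y,84),feed=60)
E
```

```text
6.7417 0.0035682884800003825 [-1.72052206e-01  7.83149078e-02  8.35618797e+01] [[1.76, -0.29, -0.33], [1.76, -0.29, -0.33], [1.76, -0.29, -0.33]]
0 False [ 4.000e-02 -1.000e-02  7.112e+01] [ 0.3  -0.87  3.75] 8.075
```

The tips sank 6.4 mm at y=0, so that is the cover. Next I'll feel its two end walls to find its middle.

```bash
python3 - <<'E'
from h import *
ctrl.move_straight(W(0,0,73),feed=20);ctrl.dwell(.2);print(fc().round(2))
r=[]
for s in (1,-1):
    h=ctrl.move_straight(W(0,s*40,73),feed=12,until_force=4)
    p=pc();print(s,h,p.round(2),fc().round(2),read_time());r.append(p[1])
    ctrl.move_straight(W(0,p[1]-s*4,73),feed=20);ctrl.dwell(.1);print(fc().round(2))
print(r,np.mean(r))
E
```

```text
[-1.12 -0.5   1.36]
1 True [-2.000e-02  2.862e+01  7.283e+01] [0.55 0.01 2.75] 10.7083
[-0.51  0.41  2.19]
-1 True [ 1.000e-02 -1.317e+01  7.285e+01] [ 0.34 -0.26  2.34] 14.2
[-0.39 -1.57  1.74]
[np.float64(28.615302269752473), np.float64(-13.17277950180753)] 7.721261383972471
```

```bash
python3 - <<'E'
from h import *
r=[]
for s,y0 in ((-1,-10),(1,25)):
    ctrl.move_straight(W(0,y0,73),feed=60);ctrl.dwell(.2)
    for k in range(16):
        y=y0+s*(k+1)*.5
        ctrl.move_straight(W(0,y,73),feed=10)
        f=fc()
        if k%2: print(y,pc()[1:].round(2),f.round(1))
        if abs(f[1])>6: break
    r.append(pc()[1])
print(r,np.mean(r),read_time())
ctrl.move_straight(W(0,np.mean(r),73),feed=60)
E
```

```text
-11.0 [-11.06  72.98] [0.5 1.  2.1]
-12.0 [-12.08  72.99] [0.5 1.  2.3]
-13.0 [-13.06  72.99] [-0.5  1.2  3. ]
-14.0 [-13.33  73.01] [0.3 5.1 2. ]
-15.0 [-13.42  73.05] [0.8 7.7 0.7]
26.0 [25.64 73.  ] [-0.5 -0.9  0.9]
27.0 [27.08 73.02] [ 0.6 -0.9  1.6]
28.0 [28.08 73.  ] [-0.5 -0.7  2.3]
29.0 [28.63 72.98] [-1.1 -2.9  1.5]
30.0 [28.77 72.95] [ 0.  -5.8  2. ]
[np.float64(-13.4174784490303), np.float64(28.84948262606742)] 7.71600208851856 21.35
```

The walls repeat at −13.4 and +28.8, so the middle is y=7.7. Now I'll press the catch.

```bash
python3 - <<'E'
from h import *
print(pc().round(2),fc().round(2))
h=ctrl.move_straight(W(0,7.72,65),feed=10,until_force=15)
print(h,pc().round(2),fc().round(2),read_time())
ctrl.dwell(.2);print(pc().round(2),fc().round(2))
s=cam("side","side1")
cv2.imwrite("pics/side1c.png",cv2.resize(s["im"][180:350,270:430,::-1],None,fx=3.5,fy=3.5))
E
```

```text
[4.000e-02 7.100e+00 7.303e+01] [-0.31 -1.35  0.38]
False [ 0.13  7.77 66.23] [-2.14 -2.02  8.86] 22.8333
[ 0.11  7.79 66.23] [-1.91 -2.29  9.61]
```

View pics/side1c.png

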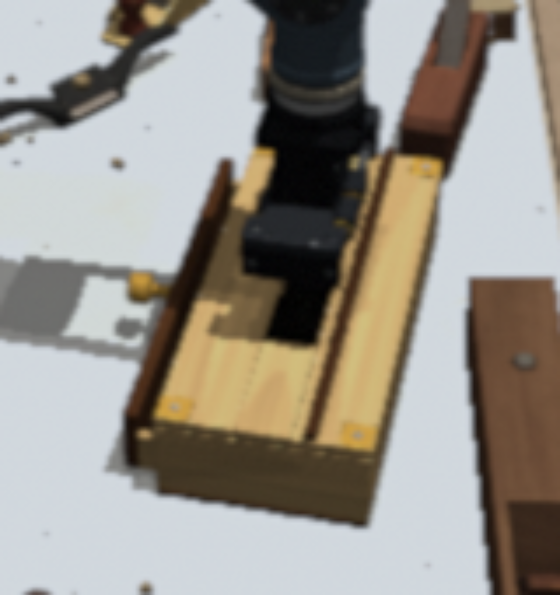

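The drawer front now stands off the chest, with the knob at about (145,287) in the crop, so the catch tripped. Next I'll lift, open the gripper and measure the knob again.

```bash
python3 - <<'E'
from h import *
import pickle
ctrl.move_straight(W(0,7.7,120),feed=120)
ctrl.open_gripper()
L=[]
for i,y in enumerate((-40,40)):
    ctrl.move_ptp(W(-60,y,230),Q);ctrl.dwell(.3);L.append(cam("wrist",f"k{i}"))
pickle.dump(L,open("k.pkl","wb"));print(read_time())
for c in L: print(proj(c,W(-138,0,45-17)))
E
```

```text
26.925
(np.float64(364.09593845656923), np.float64(125.50008635516465))
(np.float64(273.46751110091043), np.float64(124.50204862043915))
```

View pics/k0.png

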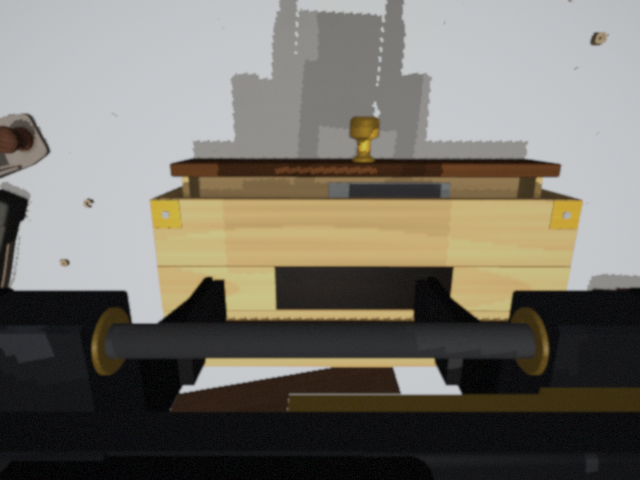

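View pics/k1.png

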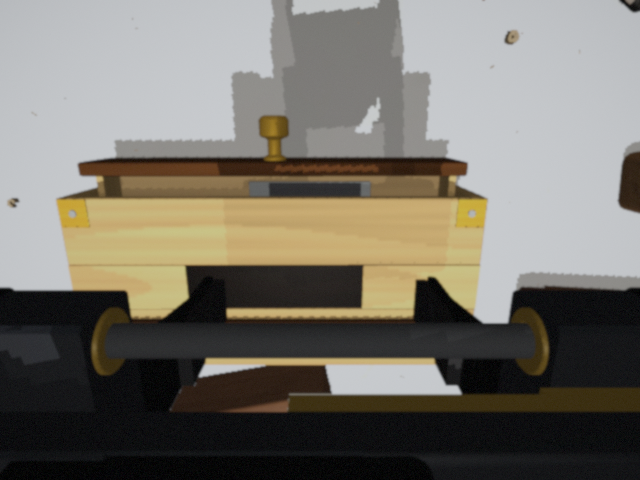

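The knob head is at about (364,128) in k0 and (273.5,127) in k1. I'll triangulate it, then grasp and pull.

```bash
python3 - <<'E'
from h import *
import pickle
L=pickle.load(open("k.pkl","rb"))
P,e=tri(L[0],(364,128),L[1],(273.5,127));d=P-C0;kx,ky=d@ex,d@ey
print(P,e,kx,ky)
assert abs(ky)<5 and -148<kx<-125 and abs(P[2]-45)<8
ctrl.move_ptp(W(kx,ky,120),Q)
ctrl.move_straight(W(kx,ky,26),feed=100,until_force=15)
print(pc(),fc())
ctrl.grasp(25);ctrl.dwell(.2);print(read_finger_gap()*87,fc().round(1),read_time())
h=ctrl.move_straight(W(-198,ky,26),feed=35,until_force=18)
ctrl.dwell(.3);print(h,pc().round(2),fc().round(1),read_finger_gap()*87,read_time())
s=cam("side","side2")
cv2.imwrite("pics/side2c.png",cv2.resize(s["im"][180:350,230:430,::-1],None,fx=3.5,fy=3.5))
E
```

```text
[511.11649595  24.4603831   45.13184445] 0.0037570942949181315 -135.9171353170555 -0.02900694071191623
[-1.35384951e+02  3.06161451e-02  2.64907648e+01] [-0.00730184  0.50731478 -0.57159807]
24.707543692593347 [-0.8 -5.4  0. ] 29.875
False [-192.88   -0.92   26.  ] [ 6.4 -6.  -6.3] 24.73837402604859 32.1
```

View pics/side2c.png

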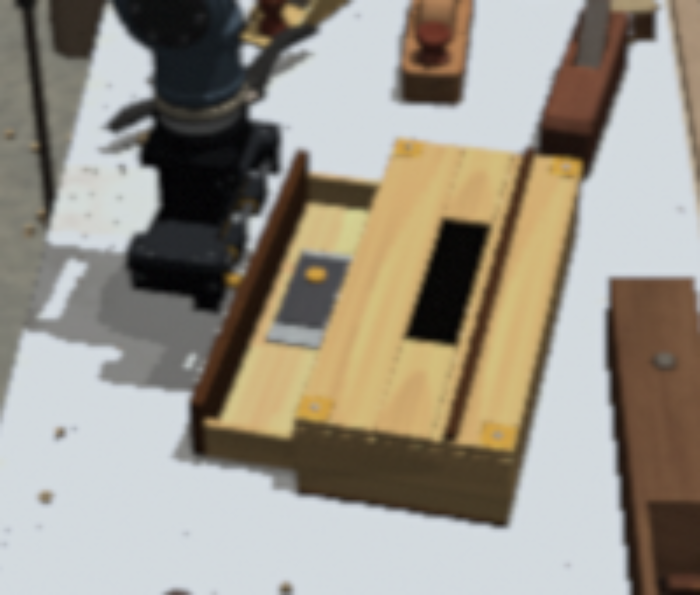

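The drawer is fully out and hit its stop: the arm held at x=−192.9 against −198 commanded, and the iron is visible. I'll relax, let go, lift and check.

```bash
python3 - <<'E'
from h import *
ctrl.move_straight(W(-193.3,-.5,26),feed=20);ctrl.dwell(.1)
ctrl.open_gripper();ctrl.dwell(.3)
ctrl.move_straight(W(-193.3,-.5,150),feed=80)
L=[]
ctrl.move_ptp(W(-100,-30,230),Q);ctrl.dwell(.3);L.append(cam("wrist","f0"))
ctrl.move_ptp(W(-100,30,230),Q);ctrl.dwell(.3);L.append(cam("wrist","f1"))
import pickle;pickle.dump(L,open("f.pkl","wb"))
print(read_time(),fc(),read_finger_gap());cam("scene","scene3")
for c in L: print(proj(c,W(-193,0,45-17)))
E
```

```text
37.475 [0.81056843 0.23920164 0.48007211] 1.0006375174361417
(np.float64(352.87718306382504), np.float64(109.14318421599498))
(np.float64(284.2700623668805), np.float64(106.40316354115274))
```

View pics/f0.png

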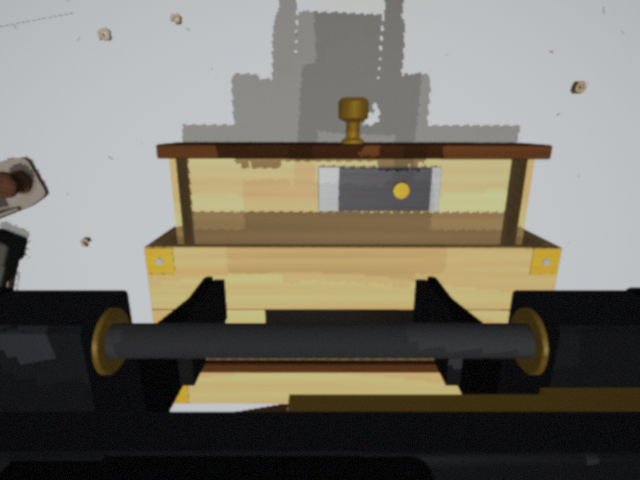

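View pics/f1.png

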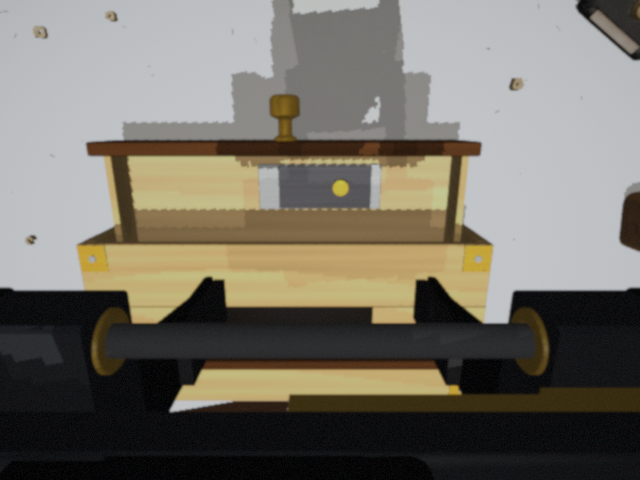

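View pics/scene3.png

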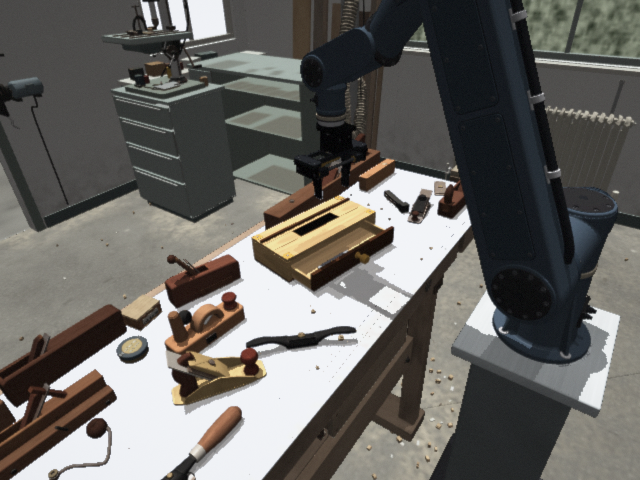

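The knob head is at (353,109) in f0 and (285,106) in f1, where x=−193 (about 85 mm out) projects. The other tools sit at the same pixels as at the start, so I'm handing the job in.

```bash
python3 - <<'E'
from h import *
import pickle
L=pickle.load(open("f.pkl","rb"));P,e=tri(L[0],(353,109),L[1],(284.8,106));d=P-C0;print(d@ex,d@ey,P[2],e)
print(read_time(),fc(),np.abs(read_qd()).max());job.finish_job()
E
```

```text
-193.31807479514734 0.280752685398071 42.897161273119906 0.21884878610715514
37.525 [-0.15690968 -0.80480053 -0.13108505] 0.003511760084953435
the job is handed in; nothing more can be done
```

The drawer is out to its stop, the gripper has let go, and the job is handed in at 37.5 s of the 72 s allowed.

- **Finding the cover:** I felt along the lid strip with closed fingers. The first probe, at y = 0, sank 6.4 mm. Touching both end walls twice put the middle of the recess at y = +7.7 mm.
- **Tripping the catch:** I pressed there to about 11 mm deep. The force read just after the press was about 9–10 N and the press was set to stop at a 15 N change; the drawer sprang out.
- **Opening the drawer:** I measured the knob again, pinched it and pulled. The arm held at −192.9 mm against a commanded −198 mm, so the drawer was at its stop. I then let go and lifted clear.

**Last checks:** Triangulated from two wrist views, the knob is at chest x = −193.3 mm, which is about 85 mm out. Its height came out at 42.9 mm against 45 nominal, a small disagreement within calibration error. The wrist force was near zero, the gripper was open and clear, and the other tools look unmoved in the scene view.

**Failed or doubtful steps:**
- My first chest yaw estimate was about 9° off, and the first strip mask failed. I corrected both before touching anything.
- In the final strip measurement, the triangulated right-hand corners did not match because of a sorting error. I used the rectangle fit on the lid plane instead, where the two views agreed within 0.4 mm.
- The first probe read 3.75 N, more than the described 2.5 N for the cover. I put that down to sensor noise of about 1 N.

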